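# Purge the air filter and hold its bayonet cap at the half-turn bleed mark

### The arm

A 6-joint arm with a two-finger parallel gripper is mounted at the origin on a cart in front of the work surface, level with it; the furniture and walls round the work are solid. World frame = base frame: x ahead of the robot, y to its left, z up, the work surface at z = 0. Lengths are in m, angles in rad, forces in N, time in s.
With the tool pointing down it reaches from about 0.35 to 0.875 m from the base axis. Payload 4.2 kg.
Tool frame: the origin (TCP) lies midway between the tips of the shut fingers; the grasp point (between the pads) lies 19 mm behind it; z points along the fingers, y is the line along which they close (so a half turn about z gives the same grasp; the last joint's range is limited). The gripper opens to 87 mm and grips with 3 to 60 N. Pads are 19 mm wide; open, the fingers measure 117 mm over their backs; the gripper's body (75 mm by 190 mm) begins 51 mm behind the grasp point.
Start: joints at [-0.939, 0.385, 0.008, 0, -1.194, -0.259], TCP at [0.228, -0.582, 0.223] pointing down, gripper open.
Joint ranges: [-3.14, 3.14], [-1.21, 2.06], [-1.07, 1.41], [-3.16, 2.05], [-2.99, -0.16], [-3.1, 3.1]. Speed limits (rad/s): [2.79, 2.79, 3.14, 3.14, 3.14, 3.14].

### API

Orientations are given as a 3x3 rotation matrix whose columns are the frame's x, y, z axes.
In Python, from workcell import env gives the robot as it stands.
- The arm moves only by the tool servo_tool, never from a script. Its argument "rows" is a list of rows, each an object of numbers: "rx", "ry", "rz": the turn, a rotation vector about the world's x, y, z in degrees; "dx", "dy", "dz": the shift along the world's x, y, z in cm; "claw": the closure in counts, from 0 (fully open) to 255 (shut). A call has 1 to 20 rows; each row shifts and turns the commanded pose from where the row before left it; what a row does not reach is not made up. A row lasts 1/8 s, in which the tool goes at most 62.5 mm and 10.7 degrees, less where a joint would pass 70% of its speed; a pose out of reach is approached as far as the arm can. A call is refused whole if a number of a shift passes 6.25 or a number of a turn 10.7, either way. A call with a gripper value outside its range is refused whole. The fingers move at their own pace and stop on an object; the grip force is fixed at half the most. Time passes only in rows, so rows that do not move let the fingers close. It gives the time, the measured TCP pose, the force, the opening and the grip force at its end, in the units of the state.
- env.get_state(): the state, without advancing time (a new reading comes with each control period).
- env.read_camera(name): name is "scene" or "top" or "wrist"; returns the picture (480x640x3 uint8, blue, green, red); there is no depth.
- env.camera_info(name): a dict with "camera_matrix" (3x3 intrinsics, pixels), "rvec" (rotation vector, rad) and "tvec" (3), from world to camera coordinates, as OpenCV has them; the wrist camera has in their place "tool_from_camera" (4x4, takes a point from camera to tool coordinates, whose origin is the TCP and whose axes are the flange's). Camera axes: x right, y down, z forward; pixel columns grow to the right and rows downward; lengths in m; the calibration is good to about 2 mm. A picture is of the moment at which its call begins: read the wrist's pose just before it. camera_info takes no time and is no camera call.
- env.sign_off(): hands the job in; it is judged then, once.
Trained networks look in the newest picture that a camera, given by its name, has taken for a name from the list of things; names that differ only in an ending like _2 or _b are one class to them, and where a whole thing is asked for, a point or a joint stands for the part that bears it (a point fixed in the world has none). Each returns a list of dicts, best first, with "conf" (0 to 1); they miss things now and then, are a little off and sometimes report something else, mostly with a low value. They report only what shows in the picture. A call takes as long as a camera call. They do not tell look-alikes from the thing itself.
- env.find_in(camera, name): "box" ([left, top, width, height] in pixels, round what is visible of it).
- env.masks_of(camera, name): "pixels" (480x640 bool, what is visible of it) and "box" ([left, top, width, height] in pixels, round what is visible of it).
The state is a dict: "time_s": time; "qpos": joint angles; "dq": joint speeds; "tau": joint torques, N m; "ee_pos": TCP position; "eef_rot": TCP orientation; "wrist_force": force on the tool from outside, world axes, zero at the start; "moment": the same for the moment, N m; "gripper_width": finger opening in m; "gripper_force": force on a finger pad.
Only numpy, scipy, OpenCV 4.12 (cv2) and the standard library are available. Lean on these libraries where they do the work, as an engineer would, in place of code of your own. Each camera call takes 0.05 s, during which the arm holds its last target. There are 200 camera calls.

### The job

Purge the bench's air filter: pull its orange knob all the way out until it clicks, push it fully home again, and only then lower the red bayonet cap into the blue filter pot with its two lugs down the two slots until the flange sits on the collar. Twist the cap clockwise, seen from above, to the yellow half-turn mark, midway between the white mark at the slots and the red lock mark; never go so far that it snaps over to the lock. Finish holding the cap there with the gripper, because it springs back when let go, and leave the other things on the bench where they are.

Things in the scene. Friction and masses are not known exactly. Their poses are not given: they have to be found in the camera images.
- filter_unit: Fixed air filter unit: dark base plate 115 (x) x 245 (y) x 12 mm; blue pot with grey collar (92 mm across, top 68 mm high) at local y +55 mm; grey valve block (52 mm wide, local x -5 to 45, top 64 mm, gauge on it to 75 mm) at local y -62 mm. Origin: centre of the plate's underside; x away from the robot at yaw 0, z up. Knob pulls out along local -x; collar slots lie along local +x and -x.
- pot_mouth (a point): Centre of the pot's round mouth on its vertical axis, level with the collar's top; axes as the unit's. Hole 43 mm across; two slots at least 13 mm wide reach 31 mm from the axis along local +x and -x. Lip 6 mm thick; under it a sprung ring with two 12 mm wide pockets for the lugs. Ticks on the collar: white at each slot, yellow 0.70 rad clockwise of it (half-turn), red 1.40 rad (lock).
- bayonet_ring (a joint): Turn of the ring inside the pot, rad: 0 = pockets under the slots (start), grows clockwise seen from above; the cap's lugs drive it with up to 0.08 rad of play. 0.70 = half-turn mark, 1.40 = locked. A spring turns it back towards 0 (about 0.11 N m at 0.70). It turns freely to about 0.93, then a click stop resists; beyond about 1.15 it snaps over to the lock by itself, and must not get there.
- purge_knob (a joint): How far the purge knob is pulled out, m: 0 = home, 0.030 = fully out. A click stop halfway takes about 6 N to pull or push past; beyond the middle it snaps on by itself. It starts home.
- knob_grip (a point): Centre of the orange purge knob, a block 24 mm long (local x) x 26 mm wide (local y) x 26 mm high with rounded edges, 45 mm above the worktop; axes as the unit's. Fingers pinch it across its width (local y) from above. At home 6 mm of space is left between it and the brass nose of the valve block.
- cap: Loose bayonet cap, about 120 g, upright. Origin: centre of underside, z up. Grey spigot 39 mm across, 18 mm long, with two lugs 8 mm wide reaching 28.5 mm along local +x and -x; red flange 66 mm across, 18 to 24 mm up; red wing grip above to 59 mm, 50 mm long (x), 16 mm thick (y), white line on top. Half a turn about z looks the same. Seated, the underside is 18 mm below the collar's top.
- tape_measure: Bystander: yellow tape measure 33 x 68 x 61 mm, origin centre of its underside.
- kraft_tape: Bystander: brown roll of paper tape, 69 mm across, 61 mm high, origin centre of its underside.
- parcel_small: Bystander: small brown carton 48 x 75 x 32 mm, origin centre of its underside.
- red_marker: Bystander: black marker pen with a red cap, 11 x 138 x 12 mm, lying on the bench, origin centre of its underside.
There are look-alikes about, which are no part of the job. There is more than one size of the cap; the job needs the smallest.

How it is judged:
On the way, in this order (a step that is already met when the one before it is completed fails the run):
1. the purge knob is pulled fully out (value of joint purge_knob above 0.025 m), for 0.2 s.
2. the purge knob is pushed home again, with the cap not yet on the pot (value of joint purge_knob below 0.004 m and horizontal distance between cap and pot_mouth above 0.04 m), for 0.2 s.
3. the cap is seated in the pot, lugs through the slots (z of cap in the frame of pot_mouth below -0.014 m and horizontal distance between cap and pot_mouth below 0.005 m and angle between cap's own z axis and vertical below 0.12 rad), for 0.1 s.
At the end, for the whole second after the job is handed in: Knob home within 4 mm; cap seated (14 mm or more below the collar's top, within 5 mm of the axis, tilt under 0.12 rad), turned clockwise to within 0.18 rad of the yellow mark, ring at 0.45 to 0.92 rad, at rest, and still held by the fingers (over 1 N) (all of step 3 and value of joint bayonet_ring between 0.45 and 0.92 rad and angle between the x axis of cap and the x axis of filter_unit, either way round between 0.52 and 0.88 rad and angular speed of cap below 0.15 rad/s and contact force between the fingers and cap above 1 N and value of joint purge_knob below 0.004 m); the arm keeps its last pose, push and grip.
It fails at once if the cap is turned so far that it snaps to the lock (value of joint bayonet_ring above 1.15 rad).
It fails at once if a bystander is moved by more than 20 mm (distance of any of tape_measure, kraft_tape, parcel_small, red_marker from where it was at the start of the episode above 0.02 m).
It also fails if it takes over 61 s, if anything falls off the work surface, if the arm or the gripper's body presses on something with over 40 N, if the wrist force passes 120 N, or if a joint passes its speed limit or range.

## Working session

There is one attempt and no reset: what is moved stays moved. The work goes in short steps, Python scripts to look and compute and a tool call to move; the robot and the scene stay as the last step left them, time stands still between calls to the robot, and variables do not carry over. Pictures are saved under pics/ and viewed, at most 10 in all, crops included, and the job is handed in when it is done.

Besides the shell and the picture viewer there is one more tool, called after "Call:" as a command line: name --argument value ..., lists and objects as JSON in quotes. servo_tool: Moves the arm, as the interface text tells. Its arguments: {"type":"object","properties":{"rows":{"type":"array"}},"required":["rows"]}

```bash
mkdir -p pics; cat > h.py <<'E'
import numpy as np, cv2
from workcell import env
def cam(name):
    i=env.camera_info(name); K=np.array(i["camera_matrix"],float)
    if name=="wrist":
        s=env.get_state(); T=np.eye(4);T[:3,:3]=s["eef_rot"];T[:3,3]=s["ee_pos"]
        C=T@np.array(i["tool_from_camera"]); R=C[:3,:3].T; return K,R,-R@C[:3,3]
    R=cv2.Rodrigues(np.array(i["rvec"],float))[0]; return K,R,np.array(i["tvec"],float).ravel()
def ray(c,uv,z):
    K,R,t=c; d=R.T@np.linalg.solve(K,[uv[0],uv[1],1]); o=-R.T@t
    return o+d*(z-o[2])/d[2]
def proj(c,P):
    K,R,t=c; p=K@(R@np.array(P,float)+t); return p[:2]/p[2]
E
python3 - <<'E'
from h import *
s=env.get_state();print(s["time_s"],s["ee_pos"],s["gripper_width"],s["eef_rot"])
a=env.read_camera("scene");b=env.read_camera("top")
cv2.imwrite("pics/scene.png",a);cv2.imwrite("pics/top.png",b)
for n in ["filter_unit","cap","purge_knob","tape_measure","kraft_tape","parcel_small","red_marker"]:
    for c in ["top","scene"]:
        print(n,c,[(d["box"],round(d["conf"],2),ray(cam(c),(d["box"][0]+d["box"][2]/2,d["box"][1]+d["box"][3]/2),.03).round(3)) for d in env.find_in(c,n)])
c=cam("top");print("campos",-c[1].T@c[2])
E
```

```text
0.0 [ 0.22743253 -0.58151068  0.22146141] 0.087033941672799 [[-9.31376446e-01 -3.64056503e-01 -8.82274326e-04]
 [-3.64057558e-01  9.31374329e-01  1.98810371e-03]
 [ 9.79455759e-05  2.17287160e-03 -9.99997635e-01]]
filter_unit top [([341.5, 217.0, 103.9, 61.6], 0.59, array([ 0.604, -0.09 ,  0.03 ]))]
filter_unit scene [([328.9, 176.2, 103.7, 74.8], 0.61, array([ 0.607, -0.081,  0.03 ]))]
cap top [([280.0, 234.4, 34.8, 31.4], 0.94, array([0.602, 0.151, 0.03 ])), ([235.0, 260.2, 33.7, 26.0], 0.93, array([0.546, 0.266, 0.03 ])), ([229.2, 303.8, 31.0, 38.4], 0.81, array([0.423, 0.283, 0.03 ]))]
cap scene [([311.2, 256.8, 37.9, 34.2], 0.97, array([0.605, 0.15 , 0.03 ])), ([305.4, 303.2, 34.2, 35.5], 0.92, array([0.547, 0.268, 0.03 ])), ([345.3, 326.0, 44.2, 51.1], 0.65, array([0.429, 0.281, 0.03 ]))]
purge_knob top [([412.3, 251.4, 11.9, 18.2], 0.47, array([ 0.571, -0.151,  0.03 ]))]
purge_knob scene [([403.3, 190.3, 12.0, 14.0], 0.57, array([ 0.577, -0.172,  0.03 ]))]
tape_measure top [([233.2, 201.4, 30.7, 19.4], 0.68, array([0.703, 0.274, 0.03 ]))]
tape_measure scene [([246.6, 280.4, 37.7, 30.6], 0.75, array([0.688, 0.279, 0.03 ]))]
kraft_tape top [([339.6, 155.4, 29.5, 33.1], 0.57, array([0.801, 0.003, 0.03 ]))]
kraft_tape scene [([427.1, 173.9, 33.1, 31.0], 0.73, array([ 0.517, -0.247,  0.03 ])), ([281.6, 186.7, 30.5, 31.6], 0.57, array([ 0.804, -0.001,  0.03 ]))]
parcel_small top [([149.6, 279.0, 32.7, 22.1], 0.93, array([0.507, 0.48 , 0.03 ]))]
parcel_small scene [([257.5, 390.2, 45.9, 47.3], 0.94, array([0.494, 0.487, 0.03 ]))]
red_marker top [([437.6, 271.4, 52.5, 8.5], 0.81, array([ 0.532, -0.263,  0.03 ])), ([234.9, 205.4, 29.0, 15.2], 0.57, array([0.699, 0.272, 0.03 ]))]
red_marker scene [([430.8, 174.9, 30.3, 27.5], 0.72, array([ 0.513, -0.253,  0.03 ]))]
campos [0.48281951 0.11023073 1.27431262]
```

View pics/top.png

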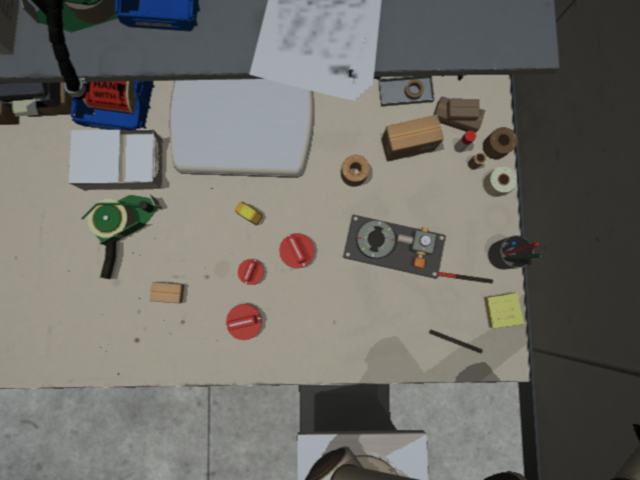

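View pics/scene.png

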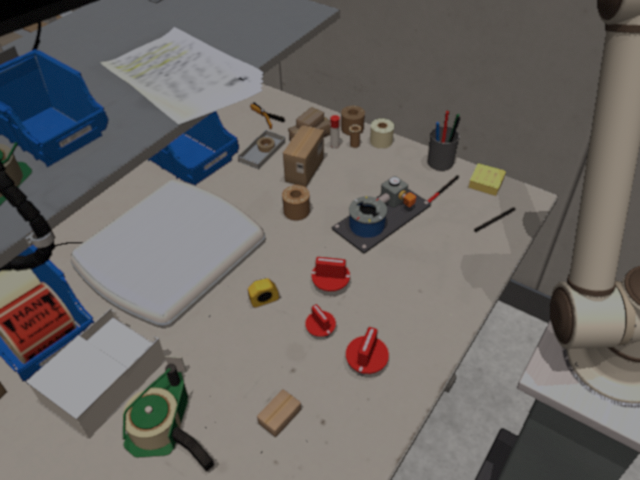

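The smallest red cap is at top (250,271). The unit's plate has corners at about (354,216), (446,237), (437,277) and (345,257), so its yaw is about -0.22. The orange knob is at (420,261). I'll move over the unit for a close look.

Call:
servo_tool --rows '[{"dx": 2.8,"dy": 4,"dz": 1,"rz": -3.4},{"dx": 2.8,"dy": 4,"dz": 1,"rz": -3.4},{"dx": 2.8,"dy": 4,"dz": 1,"rz": -3.4},{"dx": 2.8,"dy": 4,"dz": 1,"rz": -3.4},{"dx": 2.8,"dy": 4,"dz": 1,"rz": -3.4},{"dx": 2.8,"dy": 4,"rz": -3.4},{"dx": 2.8,"dy": 4,"rz": -3.4},{"dx": 2.8,"dy": 4,"rz": -3.4},{"dx": 2.8,"dy": 4,"rz": -3.4},{"dx": 2.8,"dy": 4,"rz": -3.4},{},{}]'

```text
invalid input at $.rows[0]: expected keys rx, ry, rz, dx, dy, dz, claw
```

```bash
python3 - <<'E'
from h import *
print(np.array(env.camera_info("wrist")["tool_from_camera"]).round(3))
s=env.get_state();print(s["time_s"],s["ee_pos"],s["qpos"],s["eef_rot"].round(3) if hasattr(s["eef_rot"],'round') else s["eef_rot"])
c=cam("wrist");b=env.read_camera("wrist");cv2.imwrite("pics/w1.png",b)
for n,z in [("filter_unit",.0),("purge_knob",.058)]:
    print(n,[(d["box"],round(d["conf"],2),ray(c,(d["box"][0]+d["box"][2]/2,d["box"][1]+d["box"][3]/2),z).round(3)) for d in env.find_in("wrist",n)])
E
```

```text
[[-0.001 -0.971 -0.239  0.065]
 [ 1.    -0.001  0.    -0.   ]
 [-0.    -0.239  0.971 -0.163]
 [ 0.     0.     0.     1.   ]]
0.8 [ 0.22765042 -0.58204145  0.22256808] [-9.39405772e-01  3.84676967e-01  7.91147669e-03 -2.80198457e-06
 -1.19401738e+00 -2.58623084e-01] [[-0.931 -0.364  0.   ]
 [-0.364  0.931 -0.   ]
 [-0.    -0.    -1.   ]]
filter_unit []
purge_knob []
```

View pics/w1.png

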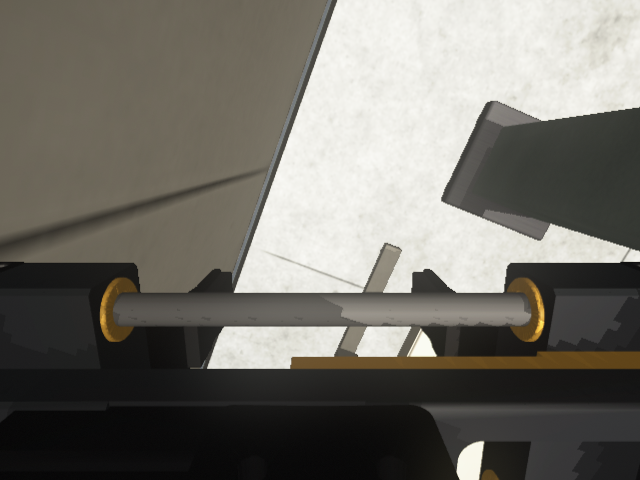

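The wrist picture shows only the bench edge, because that move was refused: every row needs all seven keys. The camera sees the robot side of the tool, so I'll place the tool beyond the unit.

Call:
servo_tool --rows '[{"rx": 0,"ry": 0,"rz": -2.85,"dx": 3.6,"dy": 4.1,"dz": 0.4,"claw": 0},{"rx": 0,"ry": 0,"rz": -2.85,"dx": 3.6,"dy": 4.1,"dz": 0.4,"claw": 0},{"rx": 0,"ry": 0,"rz": -2.85,"dx": 3.6,"dy": 4.1,"dz": 0.4,"claw": 0},{"rx": 0,"ry": 0,"rz": -2.85,"dx": 3.6,"dy": 4.1,"dz": 0.4,"claw": 0},{"rx": 0,"ry": 0,"rz": -2.85,"dx": 3.6,"dy": 4.1,"dz": 0.4,"claw": 0},{"rx": 0,"ry": 0,"rz": -2.85,"dx": 3.6,"dy": 4.1,"dz": 0.4,"claw": 0},{"rx": 0,"ry": 0,"rz": -2.85,"dx": 3.6,"dy": 4.1,"dz": 0.4,"claw": 0},{"rx": 0,"ry": 0,"rz": -2.85,"dx": 3.6,"dy": 4.1,"dz": 0.4,"claw": 0},{"rx": 0,"ry": 0,"rz": -2.85,"dx": 3.6,"dy": 4.1,"dz": 0.4,"claw": 0},{"rx": 0,"ry": 0,"rz": -2.85,"dx": 3.6,"dy": 4.1,"dz": 0.4,"claw": 0},{"rx": 0,"ry": 0,"rz": -2.85,"dx": 3.6,"dy": 4.1,"dz": 0.2,"claw": 0},{"rx": 0,"ry": 0,"rz": -2.85,"dx": 3.6,"dy": 4.1,"dz": 0.2,"claw": 0},{"rx": 0,"ry": 0,"rz": 0,"dx": 0,"dy": 0,"dz": 0,"claw": 0},{"rx": 0,"ry": 0,"rz": 0,"dx": 0,"dy": 0,"dz": 0,"claw": 0}]'

```text
time_s: 2.7
ee_pos: [0.6593, -0.0901, 0.2662]
eef_rot: [[-0.975, 0.222, -0.001], [0.222, 0.975, -0.0], [0.001, -0.0, -1.0]]
wrist_force: [-0.1, -0.4, -0.4]
gripper_width: 0.0867
gripper_force: 0.0
```

```bash
python3 - <<'E'
from h import *
s=env.get_state();print(s["time_s"],s["ee_pos"],s["qpos"],s["eef_rot"])
c=cam("wrist");b=env.read_camera("wrist");cv2.imwrite("pics/w2.png",b)
for n,z in [("filter_unit",.0),("purge_knob",.058)]:
    print(n,[(d["box"],round(d["conf"],2),ray(c,(d["box"][0]+d["box"][2]/2,d["box"][1]+d["box"][3]/2),z).round(3)) for d in env.find_in("wrist",n)])
E
```

```text
2.7 [ 0.6593287  -0.0901396   0.26618995] [ 1.06672802e-01  4.32394966e-01  1.90910084e-01  8.85764432e-05
 -1.33029053e+00 -1.90102498e+00] [[-9.75119543e-01  2.21677574e-01 -9.64360553e-04]
 [ 2.21677852e-01  9.75119938e-01 -1.89781807e-04]
 [ 8.98296832e-04 -3.98837325e-04 -9.99999517e-01]]
filter_unit [([198.8, 115.9, 219.4, 108.3], 0.57, array([ 0.611, -0.096,  0.   ]))]
purge_knob [([235.1, 128.3, 28.4, 29.3], 0.87, array([ 0.57 , -0.145,  0.058]))]
```

View pics/w2.png

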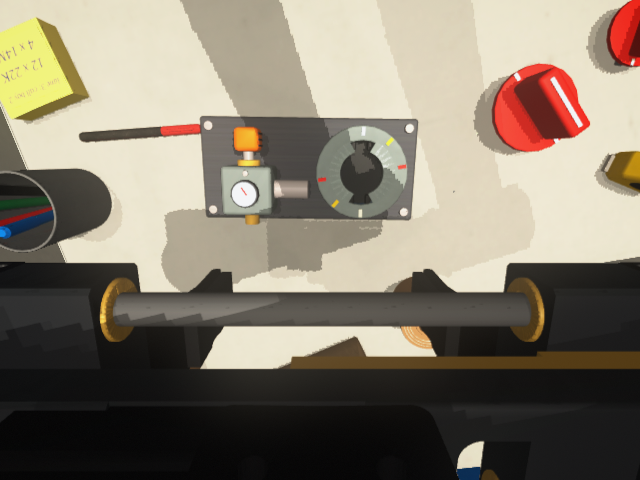

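The unit is in plain view. Plate corners are at (201,117), (417,121), (411,219) and (206,216), the screws at (208,126), (409,128), (404,212) and (211,210), the collar centre near (362,172) and the knob at (246,139). White ticks are at (364,131) and (360,213), yellow at (389,142) and (335,203).

```bash
cat > fit.py <<'E'
from h import *
c=cam("wrist"); im=cv2.imread("pics/w2.png")
for n,uv in dict(c=[ (201,117),(417,121),(411,219),(206,216)]).items():
    P=np.array([ray(c,p,.012)[:2] for p in uv]); 
    ctr=P.mean(0); L=(P[1]+P[2]-P[0]-P[3])/2; W=(P[2]+P[3]-P[0]-P[1])/2
    print("plate",ctr,np.linalg.norm(L),np.linalg.norm(W),"yaw from L",np.arctan2(-L[0],L[1]),"W",np.arctan2(W[1],W[0]))
    th=np.arctan2(-L[0],L[1])
R=np.array([[np.cos(th),-np.sin(th)],[np.sin(th),np.cos(th)]])
print("mouth from plate",ctr+R@[0,.055])
S=np.array([ray(c,p,.012)[:2] for p in [(208,126),(409,128),(404,212),(211,210)]]);L=(S[1]+S[2]-S[0]-S[3])/2
print("screws",S.mean(0),np.arctan2(-L[0],L[1]))
# collar: non-dark-plate inside ROI -> fit ellipse
g=im[110:226,305:416]; hsv=cv2.cvtColor(g,cv2.COLOR_BGR2HSV)
m=((hsv[...,2]>85)).astype(np.uint8)
m[:, :]=cv2.morphologyEx(m,cv2.MORPH_OPEN,np.ones((5,5)))
n,l,st,ce=cv2.connectedComponentsWithStats(m); k=l[:]; 
for i in range(1,n): print(st[i],ce[i])
o=im[:,:,2].astype(int)-im[:,:,0]; k=(o>100)&(im[:,:,1]>70)
ys,xs=np.nonzero(k[120:155,230:264]);print("knob px",xs.min()+230,xs.max()+230,ys.min()+120,ys.max()+120)
for z in(.058,): print("knob",ray(c,(xs.min()+230+(xs.max()-xs.min())/2,120+(ys.min()+ys.max())/2),z))
print("collar",ray(c,(362,172.5),.068))
cv2.imwrite("pics/z.png",cv2.resize(im[105:230,190:425],None,fx=3.4,fy=3.4,interpolation=cv2.INTER_CUBIC))
E
python3 fit.py
```

```text
plate [ 0.61073183 -0.096089  ] 0.24273112479360331 0.11152641389915567 yaw from L -0.2423861602727566 W -0.24033970075870484
mouth from plate [ 0.62393292 -0.04269676]
screws [ 0.61086679 -0.09708188] -0.23616313093890562
[   0    0  111  116 9289] [63.83324362 55.11109915]
[ 0 70  3 19 57] [ 1. 79.]
knob px 234 259 127 150
knob [ 0.56482426 -0.14792402  0.058     ]
collar [ 0.62311871 -0.04228984  0.068     ]
```

View pics/z.png

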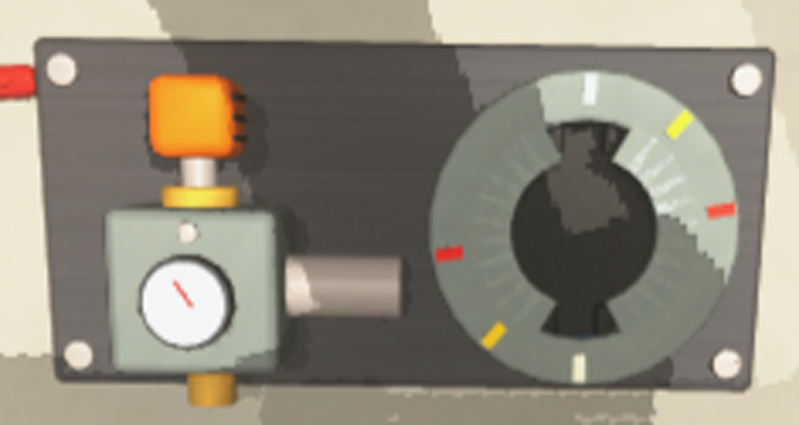

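Crop view: yaw is about -0.238, the mouth is at (0.6235,-0.0425) and the knob centre at (0.565,-0.148). Next I'll descend over the knob.

Call:
servo_tool --rows '[{"rx": 0,"ry": 0,"rz": -0.4,"dx": -3.2,"dy": -1.9,"dz": 0,"claw": 0},{"rx": 0,"ry": 0,"rz": -0.4,"dx": -3.2,"dy": -1.9,"dz": 0,"claw": 0},{"rx": 0,"ry": 0,"rz": 0,"dx": -3.0,"dy": -2.0,"dz": -3,"claw": 0},{"rx": 0,"ry": 0,"rz": 0,"dx": 0,"dy": 0,"dz": -5,"claw": 0},{"rx": 0,"ry": 0,"rz": 0,"dx": 0,"dy": 0,"dz": -5,"claw": 0},{"rx": 0,"ry": 0,"rz": 0,"dx": 0,"dy": 0,"dz": -4,"claw": 0},{"rx": 0,"ry": 0,"rz": 0,"dx": 0,"dy": 0,"dz": 0,"claw": 0},{"rx": 0,"ry": 0,"rz": 0,"dx": 0,"dy": 0,"dz": 0,"claw": 0}]'

```text
time_s: 3.85
ee_pos: [0.5668, -0.1488, 0.0986]
eef_rot: [[-0.972, 0.236, 0.003], [0.236, 0.972, -0.001], [-0.003, -0.0, -1.0]]
wrist_force: [0.8, -0.2, -0.1]
gripper_width: 0.0867
gripper_force: 0.0
```

```bash
python3 - <<'E'
from h import *
s=env.get_state();print(s["time_s"],s["ee_pos"])
c=cam("wrist");b=env.read_camera("wrist");cv2.imwrite("pics/w3.png",b)
print([(d["box"],round(d["conf"],2)) for d in env.find_in("wrist","purge_knob")], proj(c,[.565,-.148,.058]),proj(c,[.6235,-.0425,.068]))
E
```

```text
3.85 [ 0.56678993 -0.14878568  0.09857545]
[([297.9, 233.0, 49.6, 56.4], 0.59)] [323.30629349 261.42479246] [519.80142921 317.96393658]
```

View pics/w3.png

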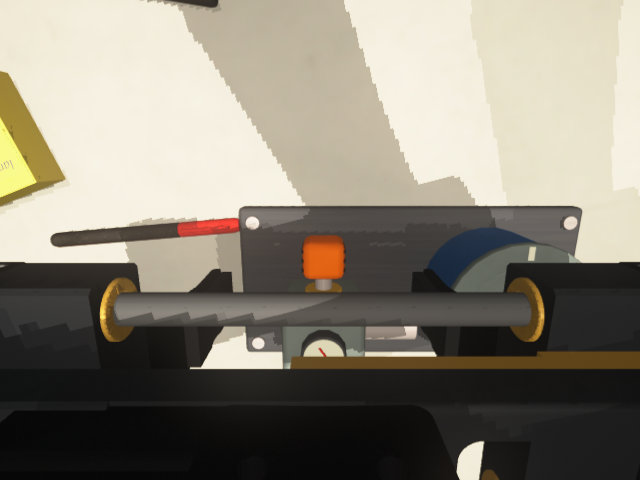

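The knob is centred at about (323,259), close to the predicted (323,261). I'll descend and grip.

Call:
servo_tool --rows '[{"rx": 0,"ry": 0,"rz": 0,"dx": -0.2,"dy": 0.1,"dz": -3,"claw": 0},{"rx": 0,"ry": 0,"rz": 0,"dx": 0,"dy": 0,"dz": -3,"claw": 0},{"rx": 0,"ry": 0,"rz": 0,"dx": 0,"dy": 0,"dz": -1.2,"claw": 0},{"rx": 0,"ry": 0,"rz": 0,"dx": 0,"dy": 0,"dz": 0,"claw": 150},{"rx": 0,"ry": 0,"rz": 0,"dx": 0,"dy": 0,"dz": 0,"claw": 255},{"rx": 0,"ry": 0,"rz": 0,"dx": 0,"dy": 0,"dz": 0,"claw": 255},{"rx": 0,"ry": 0,"rz": 0,"dx": 0,"dy": 0,"dz": 0,"claw": 255},{"rx": 0,"ry": 0,"rz": 0,"dx": 0,"dy": 0,"dz": 0,"claw": 255},{"rx": 0,"ry": 0,"rz": 0,"dx": 0,"dy": 0,"dz": 0,"claw": 255}]'

```text
time_s: 5.08
ee_pos: [0.5637, -0.1471, 0.0246]
eef_rot: [[-0.972, 0.236, 0.0], [0.236, 0.972, -0.0], [-0.0, 0.0, -1.0]]
wrist_force: [0.5, 0.5, 0.6]
gripper_width: 0.0356
gripper_force: 0.0
```

Call:
servo_tool --rows '[{"rx": 0,"ry": 0,"rz": 0,"dx": 0,"dy": 0,"dz": 0,"claw": 255},{"rx": 0,"ry": 0,"rz": 0,"dx": 0,"dy": 0,"dz": 0,"claw": 255},{"rx": 0,"ry": 0,"rz": 0,"dx": 0,"dy": 0,"dz": 0,"claw": 255}]'

```text
time_s: 5.45
ee_pos: [0.5636, -0.1471, 0.0245]
eef_rot: [[-0.972, 0.236, -0.0], [0.236, 0.972, -0.0], [0.0, -0.0, -1.0]]
wrist_force: [-0.3, -0.6, -0.3]
gripper_width: 0.0258
gripper_force: 30.0
```

Call:
servo_tool --rows '[{"rx": 0,"ry": 0,"rz": 0,"dx": -0.75,"dy": 0.18,"dz": 0,"claw": 255},{"rx": 0,"ry": 0,"rz": 0,"dx": -0.75,"dy": 0.18,"dz": 0,"claw": 255},{"rx": 0,"ry": 0,"rz": 0,"dx": -0.75,"dy": 0.18,"dz": 0,"claw": 255},{"rx": 0,"ry": 0,"rz": 0,"dx": -0.75,"dy": 0.18,"dz": 0,"claw": 255},{"rx": 0,"ry": 0,"rz": 0,"dx": -0.1,"dy": 0.02,"dz": 0,"claw": 255},{"rx": 0,"ry": 0,"rz": 0,"dx": 0,"dy": 0,"dz": 0,"claw": 255},{"rx": 0,"ry": 0,"rz": 0,"dx": 0,"dy": 0,"dz": 0,"claw": 255},{"rx": 0,"ry": 0,"rz": 0,"dx": 0,"dy": 0,"dz": 0,"claw": 255}]'

```text
time_s: 6.45
ee_pos: [0.5349, -0.1401, 0.0246]
eef_rot: [[-0.972, 0.235, 0.006], [0.235, 0.972, -0.001], [-0.006, 0.001, -1.0]]
wrist_force: [6.7, -5.0, -6.5]
gripper_width: 0.0255
gripper_force: 30.0
```

Call:
servo_tool --rows '[{"rx": 0,"ry": 0,"rz": 0,"dx": 0.75,"dy": -0.18,"dz": 0,"claw": 255},{"rx": 0,"ry": 0,"rz": 0,"dx": 0.75,"dy": -0.18,"dz": 0,"claw": 255},{"rx": 0,"ry": 0,"rz": 0,"dx": 0.75,"dy": -0.18,"dz": 0,"claw": 255},{"rx": 0,"ry": 0,"rz": 0,"dx": 0.75,"dy": -0.18,"dz": 0,"claw": 255},{"rx": 0,"ry": 0,"rz": 0,"dx": 0.2,"dy": -0.05,"dz": 0,"claw": 255},{"rx": 0,"ry": 0,"rz": 0,"dx": 0,"dy": 0,"dz": 0,"claw": 255},{"rx": 0,"ry": 0,"rz": 0,"dx": 0,"dy": 0,"dz": 0,"claw": 255},{"rx": 0,"ry": 0,"rz": 0,"dx": 0,"dy": 0,"dz": 0,"claw": 255}]'

```text
time_s: 7.45
ee_pos: [0.5641, -0.1472, 0.0246]
eef_rot: [[-0.972, 0.236, -0.001], [0.236, 0.972, 0.0], [0.001, -0.0, -1.0]]
wrist_force: [-3.5, 1.4, 4.2]
gripper_width: 0.0256
gripper_force: 30.0
```

Call:
servo_tool --rows '[{"rx": 0,"ry": 0,"rz": 0,"dx": 0,"dy": 0,"dz": 0,"claw": 0},{"rx": 0,"ry": 0,"rz": 0,"dx": 0,"dy": 0,"dz": 0,"claw": 0},{"rx": 0,"ry": 0,"rz": 0,"dx": 0,"dy": 0,"dz": 0,"claw": 0},{"rx": 0,"ry": 0,"rz": 0,"dx": 0,"dy": 0,"dz": 2,"claw": 0},{"rx": 0,"ry": 0,"rz": 0,"dx": 0,"dy": 0,"dz": 4.5,"claw": 0},{"rx": 0,"ry": 0,"rz": 0,"dx": 0,"dy": 0,"dz": 5,"claw": 0},{"rx": 0,"ry": 0,"rz": 0,"dx": 0,"dy": 0,"dz": 5,"claw": 0},{"rx": 0,"ry": 0,"rz": 0,"dx": 0.6,"dy": 4,"dz": 4,"claw": 0},{"rx": 0,"ry": 0,"rz": 0,"dx": 0.6,"dy": 4.6,"dz": 3,"claw": 0},{"rx": 0,"ry": 0,"rz": 0,"dx": 0.6,"dy": 4.6,"dz": 0,"claw": 0},{"rx": 0,"ry": 0,"rz": 0,"dx": 0.6,"dy": 4.6,"dz": 0,"claw": 0},{"rx": 0,"ry": 0,"rz": 0,"dx": 0.6,"dy": 4.6,"dz": 0,"claw": 0},{"rx": 0,"ry": 0,"rz": 0,"dx": 0.6,"dy": 4.6,"dz": 0,"claw": 0},{"rx": 0,"ry": 0,"rz": 0,"dx": 0.6,"dy": 4.6,"dz": 0,"claw": 0},{"rx": 0,"ry": 0,"rz": 0,"dx": 0.6,"dy": 4.6,"dz": 0,"claw": 0},{"rx": 0,"ry": 0,"rz": 0,"dx": 0.6,"dy": 4.6,"dz": 0,"claw": 0},{"rx": 0,"ry": 0,"rz": 0,"dx": 0,"dy": 0,"dz": 0,"claw": 0},{"rx": 0,"ry": 0,"rz": 0,"dx": 0,"dy": 0,"dz": 0,"claw": 0}]'

```text
time_s: 9.7
ee_pos: [0.6185, 0.2605, 0.2591]
eef_rot: [[-0.972, 0.236, -0.001], [0.236, 0.972, -0.0], [0.0, -0.001, -1.0]]
wrist_force: [0.2, -0.5, 0.1]
gripper_width: 0.0871
gripper_force: 0.0
```

```bash
python3 - <<'E'
from h import *
s=env.get_state();print(s["time_s"],s["ee_pos"],s["qpos"])
c=cam("wrist");b=env.read_camera("wrist");cv2.imwrite("pics/w4.png",b)
t=env.read_camera("top")
print([(d["box"],round(d["conf"],2),ray(c,(d["box"][0]+d["box"][2]/2,d["box"][1]+d["box"][3]/2),.03).round(4)) for d in env.find_in("wrist","cap")])
print([(d["box"],round(d["conf"],2)) for d in env.find_in("top","purge_knob")])
E
```

```text
9.7 [0.6185449  0.26054719 0.25913226] [ 6.39095762e-01  4.45636458e-01  1.94680529e-01  6.40527577e-05
 -1.32051052e+00 -2.44771120e+00]
[([261.4, 0.0, 84.9, 69.8], 0.96, array([0.4402, 0.2848, 0.03  ])), ([286.6, 117.6, 58.0, 60.9], 0.67, array([0.5487, 0.27  , 0.03  ])), ([187.7, 180.6, 75.6, 77.1], 0.62, array([0.5997, 0.1534, 0.03  ]))]
[([344.4, 216.1, 100.0, 59.7], 0.42)]
```

View pics/w4.png

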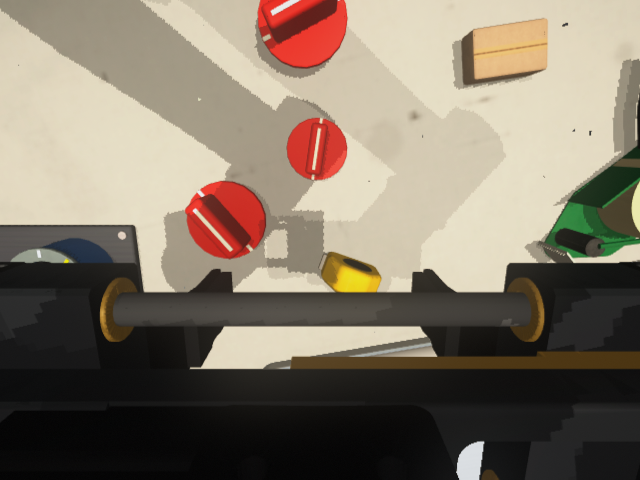

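The smallest cap's flange is centred near (317,149), with its white line running from about (320,127) to (315,172). The larger caps are at (302,25) and (226,220), and the tape measure is at (351,272).

```bash
cat > cap.py <<'E'
from h import *
def cap(im,c,box,ang=True):
    x,y,w,h=[int(v) for v in box]; x-=4;y-=4;w+=8;h+=8
    r=im[y:y+h,x:x+w].astype(int); red=(r[...,2]>90)&(r[...,1]<90)&(r[...,0]<90)
    m=cv2.morphologyEx(red.astype(np.uint8),cv2.MORPH_CLOSE,np.ones((7,7)))
    cs=max(cv2.findContours(m,0,1)[0],key=cv2.contourArea)
    e=cv2.fitEllipse(cv2.convexHull(cs)); uv=np.array(e[0])+[x,y]
    f=np.zeros_like(m); cv2.drawContours(f,[cs],-1,1,-1); f=cv2.erode(f,np.ones((3,3)))
    wh=(r.min(2)>150)&(f>0); n,l,st,ce=cv2.connectedComponentsWithStats(wh.astype(np.uint8))
    k=1+np.argmax(st[1:,4]); ys,xs=np.nonzero(l==k)
    P=np.array([ray(c,(a+x,b+y),.059)[:2] for a,b in zip(xs,ys)])
    vx,vy,x0,y0=cv2.fitLine(P.astype(np.float32),cv2.DIST_L2,0,0.001,0.001).ravel()
    print("flange px",uv,e[1],"xy",ray(c,uv,.023),"line centre",(P.min(0)+P.max(0))/2,"ext",np.ptp(P,0),"ang deg",np.degrees(np.arctan2(vy,vx)),len(P))
if __name__=="__main__":
    cap(cv2.imread("pics/w4.png"),cam("wrist"),[286.6,117.6,58,60.9])
E
python3 cap.py
```

```text
flange px [317.33709335 149.29128265] (61.821983337402344, 63.39106750488281) xy [0.55077141 0.27064605 0.023     ] line centre [0.55082434 0.26978183] ext [0.03633284 0.01674411] ang deg -22.32614 108
```

Call:
servo_tool --rows '[{"rx": 0,"ry": 0,"rz": -3.6,"dx": -3.4,"dy": 0.5,"dz": -1,"claw": 60},{"rx": 0,"ry": 0,"rz": -3.6,"dx": -3.4,"dy": 0.5,"dz": -3,"claw": 100},{"rx": 0,"ry": 0,"rz": 0,"dx": 0,"dy": 0,"dz": -5,"claw": 100},{"rx": 0,"ry": 0,"rz": 0,"dx": 0,"dy": 0,"dz": -4,"claw": 100},{"rx": 0,"ry": 0,"rz": 0,"dx": 0,"dy": 0,"dz": 0,"claw": 100},{"rx": 0,"ry": 0,"rz": 0,"dx": 0,"dy": 0,"dz": 0,"claw": 100}]'

```text
time_s: 10.65
ee_pos: [0.552, 0.2709, 0.1316]
eef_rot: [[-0.935, 0.356, 0.003], [0.356, 0.935, 0.001], [-0.002, 0.002, -1.0]]
wrist_force: [0.1, 0.6, 1.2]
gripper_width: 0.0537
gripper_force: 0.0
```

```bash
python3 - <<'E'
from cap import *
s=env.get_state();print(s["time_s"],s["ee_pos"],s["gripper_width"])
c=cam("wrist");b=env.read_camera("wrist");cv2.imwrite("pics/w5.png",b)
print(proj(c,[.5507,.2705,.023]),proj(c,[.5507,.2705,.059]))
for d in env.find_in("wrist","cap"):
    print(d["box"],d["conf"])
E
```

```text
10.65 [0.55204417 0.27088471 0.13160271] 0.053676836986775237
[321.17198548 236.38759405] [321.18728862 248.51443957]
[281.5, 193.2, 79.1, 89.9] 0.85
[256.2, 332.0, 7.3, 23.5] 0.76
[214.3, 0.0, 126.1, 133.9] 0.75
```

View pics/w5.png

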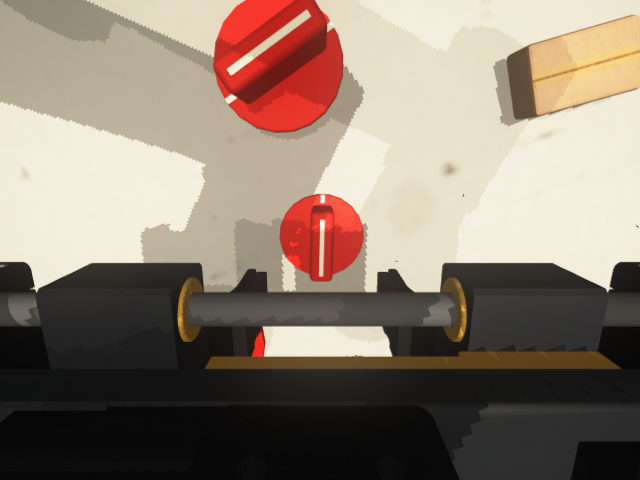

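The cap is well aligned: its line is vertical at column 321 with its middle at row 248, as predicted. I'll descend and grip.

Call:
servo_tool --rows '[{"rx": 0,"ry": 0,"rz": 0,"dx": -0.1,"dy": 0,"dz": -4,"claw": 100},{"rx": 0,"ry": 0,"rz": 0,"dx": 0,"dy": 0,"dz": -4,"claw": 100},{"rx": 0,"ry": 0,"rz": 0,"dx": 0,"dy": 0,"dz": -2.2,"claw": 100},{"rx": 0,"ry": 0,"rz": 0,"dx": 0,"dy": 0,"dz": 0,"claw": 100},{"rx": 0,"ry": 0,"rz": 0,"dx": 0,"dy": 0,"dz": 0,"claw": 255},{"rx": 0,"ry": 0,"rz": 0,"dx": 0,"dy": 0,"dz": 0,"claw": 255},{"rx": 0,"ry": 0,"rz": 0,"dx": 0,"dy": 0,"dz": 0,"claw": 255},{"rx": 0,"ry": 0,"rz": 0,"dx": 0,"dy": 0,"dz": 0,"claw": 255},{"rx": 0,"ry": 0,"rz": 0,"dx": 0,"dy": 0,"dz": 0,"claw": 255},{"rx": 0,"ry": 0,"rz": 0,"dx": 0,"dy": 0,"dz": 0,"claw": 255}]'

```text
time_s: 12.0
ee_pos: [0.5498, 0.2708, 0.0278]
eef_rot: [[-0.935, 0.356, 0.0], [0.356, 0.935, 0.0], [-0.0, 0.0, -1.0]]
wrist_force: [-0.5, -0.7, 1.3]
gripper_width: 0.0156
gripper_force: 30.0
```

Call:
servo_tool --rows '[{"rx": 0,"ry": 0,"rz": 0,"dx": 0,"dy": 0,"dz": 2,"claw": 255},{"rx": 0,"ry": 0,"rz": 0,"dx": 0,"dy": 0,"dz": 4,"claw": 255},{"rx": 0,"ry": 0,"rz": 0,"dx": 0,"dy": 0,"dz": 5,"claw": 255},{"rx": 0,"ry": 0,"rz": 0,"dx": 0,"dy": 0,"dz": 4.2,"claw": 255},{"rx": 0,"ry": 0,"rz": 0.8,"dx": 1.7,"dy": -3.7,"dz": 0,"claw": 255},{"rx": 0,"ry": 0,"rz": 0.8,"dx": 1.7,"dy": -3.7,"dz": 0,"claw": 255},{"rx": 0,"ry": 0,"rz": 0.8,"dx": 1.7,"dy": -3.7,"dz": 0,"claw": 255},{"rx": 0,"ry": 0,"rz": 0.8,"dx": 1.7,"dy": -3.7,"dz": 0,"claw": 255},{"rx": 0,"ry": 0,"rz": 0.8,"dx": 1.7,"dy": -3.7,"dz": 0,"claw": 255},{"rx": 0,"ry": 0,"rz": 0.8,"dx": 1.7,"dy": -3.7,"dz": 0,"claw": 255},{"rx": 0,"ry": 0,"rz": 0.8,"dx": 1.7,"dy": -3.7,"dz": 0,"claw": 255},{"rx": 0,"ry": 0,"rz": 0.8,"dx": 1.7,"dy": -3.7,"dz": 0,"claw": 255},{"rx": 0,"ry": 0,"rz": 0.8,"dx": 1.9,"dy": -3.7,"dz": 0,"claw": 255},{"rx": 0,"ry": 0,"rz": 0,"dx": 0,"dy": 0,"dz": 0,"claw": 255},{"rx": 0,"ry": 0,"rz": 0,"dx": 0,"dy": 0,"dz": 0,"claw": 255}]'

```text
time_s: 13.88
ee_pos: [0.7041, -0.0623, 0.1786]
eef_rot: [[-0.972, 0.236, -0.002], [0.236, 0.972, 0.0], [0.002, -0.0, -1.0]]
wrist_force: [-0.2, 0.1, -1.0]
gripper_width: 0.0159
gripper_force: 30.0
```

```bash
python3 - <<'E'
from h import *
s=env.get_state();print(s["time_s"],s["ee_pos"],s["eef_rot"][0],s["gripper_force"])
c=cam("wrist");b=env.read_camera("wrist");cv2.imwrite("pics/w6.png",b)
print(proj(c,[.6235,-.0425,.068]))
cv2.imwrite("pics/w6z.png",cv2.resize(b[60:300,240:500],None,fx=2.4,fy=2.4,interpolation=cv2.INTER_CUBIC))
E
```

```text
13.875 [ 0.70408586 -0.06226614  0.17860673] [-0.97164377  0.23644293 -0.00176657] 29.98521559406072
[322.73178212 128.05937518]
```

View pics/w6z.png

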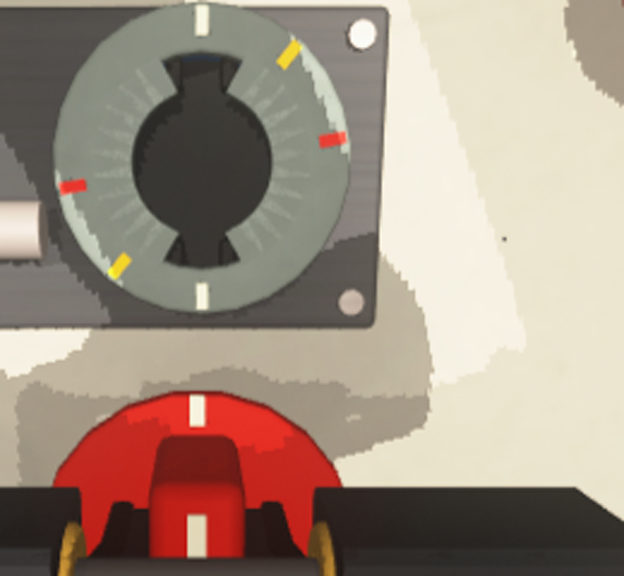

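The collar centre is at image (324.1,125.8), with both white ticks in one column, so the yaw matches. The held cap's tick and line are at column 322. Next I'll work out the offset.

```bash
python3 - <<'E'
from h import *
c=cam("wrist");s=env.get_state();R=np.array(s["eef_rot"]);p=np.array(s["ee_pos"])
print(c[0])
m=ray(c,(324.1,125.8),.068);print("mouth",m)
for uv in [(324.1,125.8),(324.1,68),(324.1,183.5)]: print(R.T@(ray(c,uv,.068)-p))
for uv,z in [((322.1,231),p[2]-.004),((322.1,283),p[2]+.031),((322.1,225),p[2]-.004)]: print("cap",R.T@(ray(c,uv,z)-p))
E
```

```text
[[355.4718362    0.         321.66056149]
 [  0.         355.4718362  240.19736241]
 [  0.           0.           1.        ]]
mouth [ 0.6222374  -0.04068141  0.068     ]
[0.08438462 0.0011735  0.11108216]
[0.12349335 0.00114034 0.11113198]
[0.04235431 0.00120914 0.11102862]
cap [ 0.02867737 -0.00038754  0.00403656]
cap [ 0.01540428 -0.00041479 -0.03098037]
cap [ 0.03161308 -0.0003861   0.0040403 ]
```

Call:
servo_tool --rows '[{"rx": 0,"ry": 0,"rz": 0,"dx": -4,"dy": 1.1,"dz": 0,"claw": 255},{"rx": 0,"ry": 0,"rz": 0,"dx": -4.1,"dy": 1.0,"dz": 0,"claw": 255},{"rx": 0,"ry": 0,"rz": 0,"dx": 0,"dy": 0,"dz": -3,"claw": 255},{"rx": 0,"ry": 0,"rz": 0,"dx": 0,"dy": 0,"dz": -3,"claw": 255},{"rx": 0,"ry": 0,"rz": 0,"dx": 0,"dy": 0,"dz": -1.3,"claw": 255},{"rx": 0,"ry": 0,"rz": 0,"dx": 0,"dy": 0,"dz": 0,"claw": 255},{"rx": 0,"ry": 0,"rz": 0,"dx": 0,"dy": 0,"dz": 0,"claw": 255},{"rx": 0,"ry": 0,"rz": 0,"dx": 0,"dy": 0,"dz": 0,"claw": 255}]'

```text
time_s: 14.92
ee_pos: [0.6244, -0.0412, 0.1078]
eef_rot: [[-0.972, 0.236, 0.002], [0.236, 0.972, 0.0], [-0.002, 0.001, -1.0]]
wrist_force: [0.7, -0.1, -1.2]
gripper_width: 0.0156
gripper_force: 30.0
```

Call:
servo_tool --rows '[{"rx": 0,"ry": 0,"rz": 0,"dx": -0.1,"dy": 0,"dz": -0.5,"claw": 255},{"rx": 0,"ry": 0,"rz": 0,"dx": 0,"dy": 0,"dz": -0.5,"claw": 255},{"rx": 0,"ry": 0,"rz": 0,"dx": 0,"dy": 0,"dz": -0.5,"claw": 255},{"rx": 0,"ry": 0,"rz": 0,"dx": 0,"dy": 0,"dz": -0.3,"claw": 255},{"rx": 0,"ry": 0,"rz": 0,"dx": 0,"dy": 0,"dz": 0,"claw": 255},{"rx": 0,"ry": 0,"rz": 0,"dx": 0,"dy": 0,"dz": 0,"claw": 255}]'

```text
time_s: 15.68
ee_pos: [0.6228, -0.0413, 0.0887]
eef_rot: [[-0.972, 0.236, 0.0], [0.236, 0.972, -0.0], [-0.0, 0.0, -1.0]]
wrist_force: [-0.5, -0.3, -0.8]
gripper_width: 0.0159
gripper_force: 30.0
```

Call:
servo_tool --rows '[{"rx": 0,"ry": 0,"rz": 0,"dx": 0,"dy": 0,"dz": -0.4,"claw": 255},{"rx": 0,"ry": 0,"rz": 0,"dx": 0,"dy": 0,"dz": -0.4,"claw": 255},{"rx": 0,"ry": 0,"rz": 0,"dx": 0,"dy": 0,"dz": -0.3,"claw": 255},{"rx": 0,"ry": 0,"rz": 0,"dx": 0,"dy": 0,"dz": 0,"claw": 255},{"rx": 0,"ry": 0,"rz": 0,"dx": 0,"dy": 0,"dz": 0,"claw": 255},{"rx": 0,"ry": 0,"rz": 0,"dx": 0,"dy": 0,"dz": 0,"claw": 255}]'

```text
time_s: 16.42
ee_pos: [0.6226, -0.0413, 0.0779]
eef_rot: [[-0.972, 0.236, 0.0], [0.236, 0.972, -0.0], [-0.0, 0.0, -1.0]]
wrist_force: [-1.8, 1.1, 3.4]
gripper_width: 0.0156
gripper_force: 30.0
```

Seated: contact has just begun, at the expected height. Now the clockwise twist of 40 degrees.

Call:
servo_tool --rows '[{"rx": 0,"ry": 0,"rz": -5,"dx": 0,"dy": 0,"dz": 0,"claw": 255},{"rx": 0,"ry": 0,"rz": -5,"dx": 0,"dy": 0,"dz": 0,"claw": 255},{"rx": 0,"ry": 0,"rz": -5,"dx": 0,"dy": 0,"dz": 0,"claw": 255},{"rx": 0,"ry": 0,"rz": -5,"dx": 0,"dy": 0,"dz": 0,"claw": 255},{"rx": 0,"ry": 0,"rz": -5,"dx": 0,"dy": 0,"dz": 0,"claw": 255},{"rx": 0,"ry": 0,"rz": -5,"dx": 0,"dy": 0,"dz": 0,"claw": 255},{"rx": 0,"ry": 0,"rz": -5,"dx": 0,"dy": 0,"dz": 0,"claw": 255},{"rx": 0,"ry": 0,"rz": -5,"dx": 0,"dy": 0,"dz": 0,"claw": 255},{"rx": 0,"ry": 0,"rz": 0,"dx": 0,"dy": 0,"dz": 0,"claw": 255},{"rx": 0,"ry": 0,"rz": 0,"dx": 0,"dy": 0,"dz": 0,"claw": 255},{"rx": 0,"ry": 0,"rz": 0,"dx": 0,"dy": 0,"dz": 0,"claw": 255}]'

```text
time_s: 17.8
ee_pos: [0.6237, -0.0412, 0.0779]
eef_rot: [[-0.594, 0.805, 0.002], [0.805, 0.594, 0.0], [-0.001, 0.002, -1.0]]
wrist_force: [2.6, 0.7, 2.1]
gripper_width: 0.0158
gripper_force: 30.0
```

```bash
python3 - <<'E'
from h import *
s=env.get_state();print(s["time_s"],s["ee_pos"],s["moment"],s["wrist_force"])
R=np.array(s["eef_rot"]);print("yaw",np.arctan2(-R[0,1],R[1,1]))
b=env.read_camera("scene");cv2.imwrite("pics/s2.png",cv2.resize(b[150:270,310:470],None,fx=4,fy=4,interpolation=cv2.INTER_CUBIC))
c=cam("scene")
print([(d["box"],round(d["conf"],2),ray(c,(d["box"][0]+d["box"][2]/2,d["box"][1]+d["box"][3]/2),.045).round(3)) for d in env.find_in("scene","purge_knob")])
E
```

```text
17.8 [ 0.62366368 -0.04118259  0.07789359] [ 0.09270327 -0.75725586  0.07515608] [2.58696922 0.71493485 2.07793523]
yaw -0.9351476012200554
[]
```

View pics/s2.png

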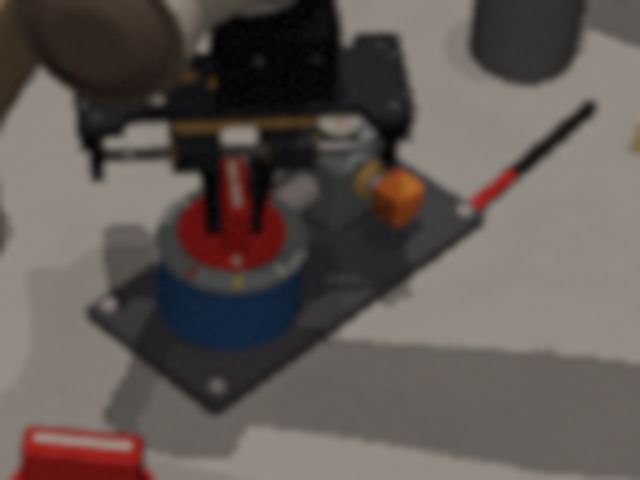

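The cap's white tick at (236,260) lines up with the yellow mark at (238,281), the flange sits on the collar, and the knob is home. The moment about z shows the spring load. I'm handing it in.

```bash
python3 -c "
from workcell import env
print(env.sign_off())"
```

```text
the job is handed in; nothing more can be done
None
```

I handed the job in at about 18 s of the 61 s; no verdict came back. I pulled the purge knob out about 29.5 mm and pushed it home, then seated the smallest cap and turned it 0.70 rad clockwise to the yellow mark, where the gripper still holds it; I did not check the bystanders at the end.

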